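Open the scrap caddy and drop the lemon in

ROBOT

A 6-joint arm with a two-finger parallel gripper is mounted at the origin on the work surface; the furniture and walls round the work are solid. World frame = base frame: x ahead of the robot, y to its left, z up, the work surface at z = 0. Lengths are in m, angles in rad, forces in N, time in s.
With the tool pointing down it reaches from about 0.375 to 0.975 m from the base axis. Payload 3.8 kg.
Tool frame: the origin (TCP) lies at the very end of the fingers, on their centre line; the grasp point (between the pads) lies 19 mm behind it; z points along the fingers, y is the line along which they close (so a half turn about z gives the same grasp; the last joint's range is limited). The gripper opens to 85 mm and grips with 20 to 120 N. Pads are 22 mm wide; open, the fingers measure 114 mm over their backs; the gripper's body (76 mm by 85 mm) begins 54 mm behind the grasp point. The pads swing forward as they close: fully open they stand 13 mm farther back than shut.
Start: joints at [1.066, 0.264, 1.604, -0, 1.274, -0.037], TCP at [0.304, 0.602, 0.231] pointing down, gripper open.
Joint ranges: [-2.63, 2.63], [-0.94, 2.18], [0.31, 2.57], [-1.31, 4.45], [0, 2.66], [-2.55, 2.55]. Speed limits (rad/s): [2.57, 2.57, 3.14, 3.14, 3.14, 3.14].

INTERFACE

Orientations are given as a rotation vector (axis times angle).
In Python, from workcell import monitor, viewer, job gives the robot as it stands. The module is installed in compiled form; this text tells all that it offers.
- The arm moves only by the tool step_arm, never from a script. Its argument "series" is one flat list of numbers, 4 for each row, row after row: the shift along the tool's x, y, z in m, then the turn about the tool's z in rad. A call has 1 to 8 rows; each row is the pose to reach, as a shift and turn from the pose commanded when the call began, along the tool's axes at that moment; what a row does not reach only later rows make up. A row lasts 1/8 s, in which the tool goes at most 62.5 mm and 10.7 degrees, less where a joint would pass 70% of its speed; a pose out of reach is approached as far as the arm can. A call with a gripper value outside its range is refused whole. "gripper" is the opening, from 0 (shut) to 1 (fully open), set as the call begins (left out, the last holds). The fingers move at their own pace and stop on an object; "newtons" is the grip in N (left out, the last holds). Time passes only in rows, so rows that repeat a pose let the fingers close. It gives the time, the measured TCP pose, the force, the opening and the grip force at its end, in the units of the state.
- monitor.read_state(): the state, without advancing time (a new reading comes with each control period).
- viewer.read_camera(name): name is "scene" or "top" or "wrist"; returns a dict with "image" (420x560x3 uint8, red, green, blue), "intrinsics" (3x3 intrinsics, pixels), "distortion" ([k1, k2, p1, p2, k3] as OpenCV has them; the pictures are not rectified), "T" (4x4, takes a point from camera to world coordinates); the wrist camera has in their place "hand_eye" (4x4, takes a point from camera to tool coordinates, whose origin is the TCP and whose axes are the flange's). Camera axes: x right, y up, looking along -z (the intrinsics and any distortion apply to the point x, -y, -z); pixel columns grow to the right and rows downward; lengths in m; the calibration is good to about 2 mm. A picture is of the moment at which its call begins: read the wrist's pose just before it. There is no depth.
- job.finish_job(): hands the job in; it is judged then, once.
Trained networks look in a picture, given as the dict that the camera call returned (one of the last four; its "shot" number tells which), for a name from the list of things; names that differ only in an ending like _2 or _b are one class to them, and where a whole thing is asked for, a point or a joint stands for the part that bears it (a point fixed in the world has none). Each returns a list of dicts, best first, with "score" (0 to 1); they miss things now and then, are a little off and sometimes report something else, mostly with a low value. They report only what shows in the picture. A call takes as long as a camera call. They do not tell look-alikes from the thing itself.
- viewer.boxes_of(picture, label): "extent" ([centre column, centre row, width, height] in pixels, round what is visible of it).
- viewer.spot_point(picture, label): "point" ([column, row] in pixels: a listed point, or the origin of a listed thing).
The state is a dict: "time": time; "q": joint angles; "joint_vel": joint speeds; "joint_torque": joint torques, N m; "tool_pos": TCP position; "tcp_rot": TCP orientation; "wrist_force": force on the tool from outside, world axes, zero at the start; "torque": the same for the moment, N m; "width": opening from 0.0 (shut) to 1.0 (fully open); "grip_force": force on a finger pad.
Only numpy, scipy, OpenCV 4.12 (cv2) and the standard library are available. Lean on these libraries where they do the work, as an engineer would, in place of code of your own. Each camera call takes 0.05 s, during which the arm holds its last target. There are 200 camera calls.

TASK

The lemon has gone off. Open the sloping-topped food-waste caddy: lift the lower end of its wooden lid over the stop lip, slide the lid down out of its guides without forcing it, while the caddy stays standing flat where it is, and lay it flat on a clear part of the table, grip bar up, without dropping it. Then put the lemon in the caddy and leave the other things where they stand.

Things in the scene. Friction and masses are not known exactly. Their poses are not given: they have to be found in the camera images.
- caddy: Food-waste caddy: white body with a grey rim, loose, 1.5 to 2.6 kg on a rubber foot (a pull of 10 to 20 N can shift it); 140 mm deep (x), 127 wide (y), 84 to 93 high in front, 164 to 173 at the back. Origin: under its middle; x points to its high back, z up. Its top slopes 30 deg upwards along +x; ledges on both side walls carry the lid. Inner floor at z = 10 mm.
- caddy_mouth (a point): Middle of the caddy's opening (94 x 117 mm in plan), level with the ledges, 113 mm up; rim and guides reach 175 mm at the back. The caddy's axes. The pressed-on rim is one piece: stop lip across the low end, a guide strip over each side edge of the lid along the upper 80 mm of the slope. It sits 0 to 10 mm proud, differently each time, which no reading tells.
- lid_grip (a point): Centre of the lid's grip bar. Lid: loose wooden board 130 (x) x 112 (y) x 7 mm, 90 to 155 g; x up the slope, z square out of the board. Bar: 14 (x) x 96 (y) x 16 high (z), across the board, 40 mm from its low edge, 90 from its high edge, centre 15 above the underside. Grasp it firmly across x with the tool square to the board (30 deg off vertical), tips just over the board.
- lid_low (a point): Middle of the lid's low edge, on its underside: at (-40,0,-15) mm from lid_grip in the lid's axes. Just behind the stop lip at the start; the lip stands 4 mm above the ledges, plus what the rim sits proud (so 4 to 14 mm, square to the slope). Do not pry past the stop: at the bar 12 N already levers some 40 N on the guides.
- lid_high (a point): Middle of the lid's high edge, underside: (90,0,-15) mm from lid_grip in the lid's axes. The lid swings about it. Tapered grooves under the guides: 8.5 mm high at the back, 10.6 at the mouth, plus the same 0 to 10 mm. So the swing stops, felt as a push back, at 3 to 11 deg; the lip is cleared 1 to 4 deg short of that. Ease back 0.7 deg, pull in the lid's own plane: free after 85 mm.
- lemon_center (a point): Centre of the loose lemon, 71 (x) x 53 (y) x 51 mm high, about 85 g, on the table left or right of the caddy; grasp across y.
- orange_center (a point): Centre of an orange, 70 mm wide, 58 high, on the other side of the caddy. Leave it there.
- apple_center (a point): Centre of an apple, 77 mm wide, 73 high, at the table's far left corner. Leave it there.
- jam_jar: Jam jar, 66 mm wide, 100 high, in front on the right; origin under its centre. Leave it there. A tin, a mug, a plate, cutlery and scissors lie nearer the robot (x under 0.38); the table at the left front, about x 0.37 to 0.50, y 0.10 to 0.23 m, is clear for the lid.
Things that resemble listed ones, but are neither listed nor needed, are in the scene too. Leave any green look-alike of the part that bears lemon_center alone.

How it is judged:
By the outcome, as a careful person would: the job done as asked, in the order asked, and still so for the second after the job is handed in, with the robot touching nothing.
It also fails if it takes over 64 s, if anything falls off the work surface, if the arm or the gripper's body presses on something with over 40 N, if the wrist force passes 120 N, or if a joint passes its speed limit or range.

## Working session

There is one attempt and no reset: what is moved stays moved. The work goes in short steps, Python scripts to look and compute and a tool call to move; the robot and the scene stay as the last step left them, time stands still between calls to the robot, and variables do not carry over. Pictures are saved under pics/ and viewed, at most 13 in all, crops included, and the job is handed in when it is done.

Besides the shell and the picture viewer there is one more tool, called as name(argument=value, ...), one argument or row to a line, values as JSON. step_arm: Moves the arm, as the interface text tells. Its arguments: {"type":"object","properties":{"series":{"type":"array"},"gripper":{"type":"number"},"newtons":{"type":"number"}},"required":["series"]}

```bash
mkdir -p pics; cat > h.py <<'E'
import numpy as np, cv2
from scipy.spatial.transform import Rotation as R
from workcell import monitor, viewer, job
def ray(p,uv,T=None):
    T=p["T"] if T is None else T; T=np.array(T)
    n=cv2.undistortPoints(np.array([[uv]],float),np.array(p["intrinsics"]),np.array(p["distortion"]))[0,0]
    d=T[:3,:3]@np.array([n[0],-n[1],-1.]); return T[:3,3],d/np.linalg.norm(d)
def atz(o,d,z): return o+d*(z-o[2])/d[2]
def tri(rs):
    A=sum(np.eye(3)-np.outer(d,d) for o,d in rs); b=sum((np.eye(3)-np.outer(d,d))@o for o,d in rs)
    return np.linalg.solve(A,b)
def proj(p,X,T=None):
    T=np.array(p["T"] if T is None else T); c=np.linalg.inv(T)@np.r_[X,1]; c=c[:3]*[1,-1,-1]
    return cv2.projectPoints(c.reshape(1,1,3),np.zeros(3),np.zeros(3),np.array(p["intrinsics"]),np.array(p["distortion"]))[0].ravel()
def wristT(p,s):
    M=np.eye(4);M[:3,:3]=R.from_rotvec(s["tcp_rot"]).as_matrix();M[:3,3]=s["tool_pos"];return M@np.array(p["hand_eye"])
def save(p,n): cv2.imwrite("pics/"+n,p["image"][:,:,::-1])
E
python3 - <<'E'
from h import *
np.set_printoptions(precision=3,suppress=True)
P={}
for n in("scene","top"):
    p=viewer.read_camera(n);P[n]=p;save(p,n+".png")
    for l in["caddy","caddy_mouth","lid_grip","lid_low","lid_high","lemon_center","orange_center","apple_center","jam_jar"]:
        print(n,l,[(np.round(x["point"]),round(x["score"],2)) for x in viewer.spot_point(p,l)[:3]])
s=monitor.read_state();print(s)
E
```

```text
scene caddy [(array([250., 256.]), 0.58)]
scene caddy_mouth []
scene lid_grip [(array([251., 221.]), 0.81)]
scene lid_low [(array([255., 238.]), 0.63)]
scene lid_high []
scene lemon_center [(array([152., 305.]), 0.96), (array([340., 240.]), 0.76)]
scene orange_center [(array([365., 215.]), 0.71)]
scene apple_center [(array([166., 247.]), 0.74)]
scene jam_jar [(array([395., 267.]), 0.86)]
top caddy []
top caddy_mouth []
top lid_grip [(array([249., 185.]), 0.85)]
top lid_low [(array([247., 195.]), 0.83)]
top lid_high [(array([253., 143.]), 0.58)]
top lemon_center [(array([156., 193.]), 0.7), (array([326., 210.]), 0.56)]
top orange_center [(array([373., 204.]), 0.93)]
top apple_center [(array([193., 140.]), 0.85)]
top jam_jar [(array([348., 258.]), 0.56), (array([256., 142.]), 0.37)]
{'time': 1.0, 'q': array([ 1.066,  0.264,  1.604, -0.   ,  1.274, -0.037]), 'joint_vel': array([ 0.002, -0.   ,  0.002, -0.   ,  0.002,  0.001]), 'joint_torque': array([ -0.   , -51.507, -36.774,  -0.   ,   0.001,  -0.   ]), 'tool_pos': array([0.304, 0.602, 0.231]), 'tcp_rot': array([0.728, 3.056, 0.   ]), 'wrist_force': array([-0.4  , -0.37 ,  0.196]), 'torque': array([ 0.013, -0.013, -0.007]), 'grip_force': 0.0, 'width': 0.9997429129466034}
```

```bash
python3 -c "
import cv2,numpy as np
a=cv2.imread('pics/scene.png');b=cv2.imread('pics/top.png')
cv2.imwrite('pics/both.png',cv2.resize(np.vstack([a,b]),(400,600)))"
```

```text
(no output)
```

View pics/scene.png

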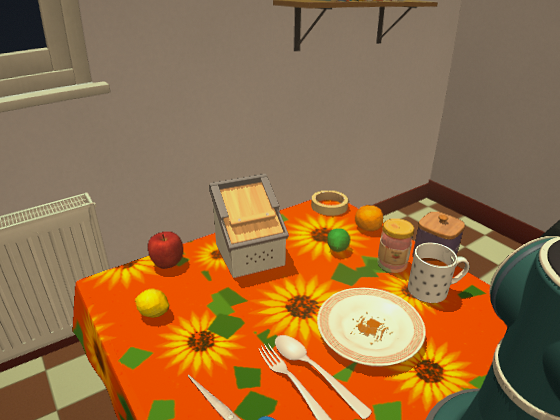

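View pics/top.png

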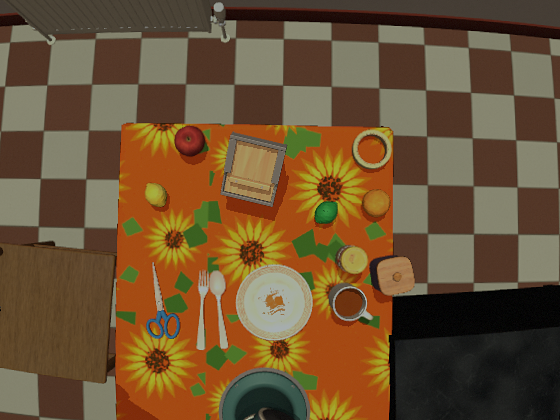

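The lemon candidates are the yellow fruit at scene (152,305) / top (156,193) and a green look-alike at scene (340,240) / top (326,210). I choose the yellow one. The caddy is at scene (250,235) / top (253,170), with its high back up and slightly right in the top view. The lid is light wood, with the grip bar at scene (251,221) / top (249,185).

```bash
python3 - <<'E'
from h import *
np.set_printoptions(precision=3,suppress=True)
S=viewer.read_camera("scene");T=viewer.read_camera("top")
print("cams",S["T"][:3,3],T["T"][:3,3])
pt={"grip":((251,221),(249,185)),"low":((255,238),(247,195)),"lemon":((152,305),(156,193)),"orange":((365,215),(373,204)),"apple":((166,247),(193,140)),"lime":((340,240),(326,210)),"jar":((395,267),(348,258))}
for k,(a,b) in pt.items():
    rs=[ray(S,a),ray(T,b)];X=tri(rs);print(k,X,"reproj",proj(S,X)-a,proj(T,X)-b)
for n,uv in {"tableTL":(121,124),"tableTR":(391,127),"wall":(280,25)}.items(): print(n,atz(*ray(T,uv),0 if n!='wall' else -.7))
a=cv2.resize(S["image"][165:285,190:300],None,fx=5,fy=5,interpolation=2)[:,:,::-1]
b=cv2.resize(T["image"][120:220,205:300],None,fx=4,fy=4,interpolation=2)[:,:,::-1]
c=np.zeros((600,800,3),np.uint8);a=cv2.resize(a,(410,447));c[:447,:410]=a;c[:400,410:790]=b;cv2.imwrite("pics/crop.png",c)
E
```

```text
cams [-0.056  0.422  0.552] [ 0.463 -0.002  1.165]
grip [0.567 0.046 0.111] reproj [1.25  0.089] [-0.903 -0.638]
low [0.546 0.051 0.083] reproj [1.065 0.071] [-0.743 -0.534]
lemon [0.55  0.281 0.018] reproj [-0.467 -0.044] [0.308 0.155]
orange [ 0.534 -0.257  0.04 ] reproj [ 1.474 -0.02 ] [-1.025 -1.01 ]
apple [0.684 0.192 0.036] reproj [1.321 0.146] [-1.009 -0.542]
lime [ 0.513 -0.148  0.02 ] reproj [-1.677 -0.047] [1.106 1.051]
jar [ 0.393 -0.208 -0.009] reproj [-0.987 -0.004] [0.56  0.626]
tableTL [0.731 0.386 0.   ]
tableTR [ 0.735 -0.316  0.   ]
wall [ 1.33  -0.036 -0.7  ]
```

View pics/crop.png

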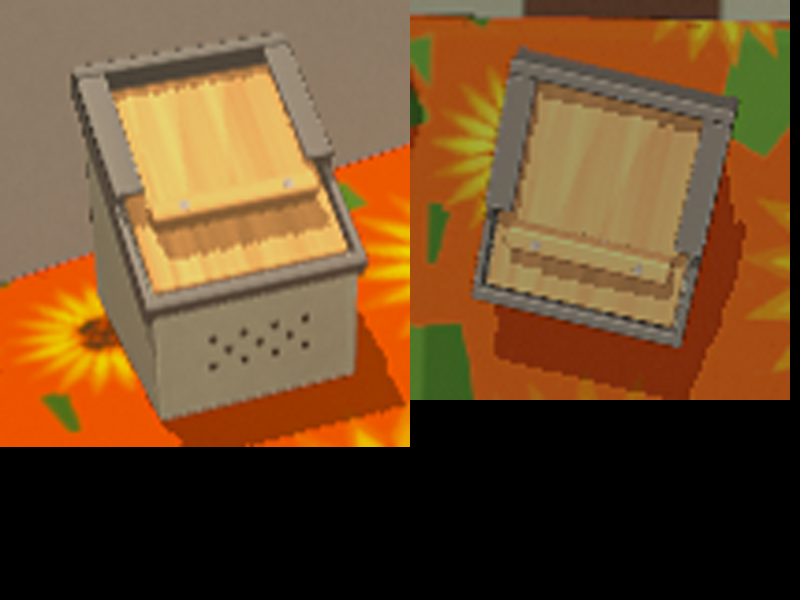

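The crop shows the lid under two guide strips, the bar running across it, and the lip at the low front. In top pixels the bar runs from about (229,178) to (271,187), which gives a caddy yaw of about -13°. I'm moving over now.

step_arm(
  series=[-0.583,-0.531,-0.119,1.33,-0.583,-0.531,-0.119,1.33,-0.583,-0.531,-0.119,1.33,-0.583,-0.531,-0.119,1.33,-0.583,-0.531,-0.119,1.33,-0.583,-0.531,-0.119,1.33,-0.583,-0.531,-0.119,1.33,-0.583,-0.531,-0.119,1.33],
  gripper=1,
)

```text
time: 2.1
tool_pos: [0.4809, 0.1386, 0.3066]
tcp_rot: [2.46, 1.953, 0.002]
wrist_force: [1.6, -0.1, -0.7]
width: 1.001
grip_force: 0.0
```

step_arm(
  series=[-0.24,0.16,-0.2,0,-0.24,0.16,-0.2,0,-0.24,0.16,-0.2,0,-0.24,0.16,-0.2,0,-0.24,0.16,-0.2,0,-0.24,0.16,-0.2,0,-0.24,0.3,-0.4,0,-0.24,0.3,-0.4,0],
)

```text
time: 3.1
tool_pos: [0.6524, -0.1464, 0.6095]
tcp_rot: [-2.46, -1.954, 0.0]
wrist_force: [1.0, 0.0, 1.1]
width: 1.006
grip_force: 0.0
```

```bash
python3 - <<'E'
from h import *
s=monitor.read_state();print(s["q"],s["tool_pos"],R.from_rotvec(s["tcp_rot"]).as_matrix().round(3))
E
```

```text
[-2.58020503e-01  2.85191755e-01  8.95433769e-01  5.81634428e-05
  1.96127783e+00 -2.96460833e-02] [ 0.65235973 -0.14638791  0.60947651] [[ 0.226  0.974 -0.   ]
 [ 0.974 -0.226  0.   ]
 [ 0.    -0.    -1.   ]]
```

step_arm(
  series=[0,0.3,-0.3,0,0,0.3,-0.3,0,0,0.3,-0.3,0,0,0.3,-0.3,0,0,0.3,-0.3,0,0,0.3,-0.3,0],
)

```text
time: 3.85
tool_pos: [0.7276, -0.1636, 0.6803]
tcp_rot: [2.431, 1.933, 0.044]
wrist_force: [0.1, 0.4, 1.4]
width: 0.998
grip_force: 0.0
```

```bash
python3 - <<'E'
from h import *
s=monitor.read_state();print(s["q"],s["joint_vel"],s["tool_pos"],R.from_rotvec(s["tcp_rot"]).as_matrix().round(3))
E
```

```text
[-2.55222756e-01  5.89982751e-01  3.10979143e-01  1.76151535e-03
  2.19532983e+00 -2.72457111e-02] [-0.00200768  0.00846881  0.00264595  0.0010685  -0.01033932 -0.00073102] [ 0.72759077 -0.16359057  0.68033488] [[ 0.225  0.973  0.044]
 [ 0.974 -0.225 -0.01 ]
 [ 0.     0.045 -0.999]]
```

step_arm(
  series=[0,0.3,-0.4,0,0,0.3,-0.4,0,0,0.3,-0.4,0,0,0.3,-0.4,0,0,0.3,-0.4,0,0,0.3,-0.4,0],
)

```text
time: 4.6
tool_pos: [0.7121, -0.1611, 0.7068]
tcp_rot: [2.408, 1.915, 0.079]
wrist_force: [-0.8, -0.9, 1.1]
width: 0.998
grip_force: 0.0
```

```bash
python3 - <<'E'
from h import *
s=monitor.read_state();print(s["q"],s["tool_pos"],R.from_rotvec(s["tcp_rot"]).as_matrix().round(3))
E
```

```text
[-0.25796887  0.55341397  0.31203359  0.0036703   2.19412487 -0.02871341] [ 0.71206841 -0.16105395  0.7068479 ] [[ 0.225  0.971  0.08 ]
 [ 0.974 -0.224 -0.018]
 [ 0.     0.082 -0.997]]
```

step_arm(
  series=[0,0.3,0.25,0,0,0.3,0.25,0,0,0.3,0.25,0,0,0.3,0.25,0,0,0.3,0.25,0],
)

```text
time: 5.22
tool_pos: [0.9036, -0.2054, 0.4927]
tcp_rot: [2.391, 1.902, 0.104]
wrist_force: [0.6, -0.9, 0.2]
width: 1.002
grip_force: 0.0
```

step_arm(
  series=[0,0.3,0,0],
)

```text
time: 5.35
tool_pos: [0.9282, -0.2112, 0.4716]
tcp_rot: [2.371, 1.886, 0.134]
wrist_force: [-0.1, 0.2, -0.9]
width: 0.999
grip_force: 0.0
```

step_arm(
  series=[0,0.3,0,0],
)

```text
time: 5.48
tool_pos: [0.9508, -0.2165, 0.4611]
tcp_rot: [2.342, 1.863, 0.173]
wrist_force: [-0.7, 0.4, 0.4]
width: 1.0
grip_force: 0.0
```

```bash
python3 - <<'E'
from h import *
s=monitor.read_state();print(s["q"],s["tool_pos"],R.from_rotvec(s["tcp_rot"]).as_matrix().round(3))
E
```

```text
[-0.25135291  0.86088778  0.31328191  0.00546179  1.78324195 -0.02269272] [ 0.95079869 -0.21652505  0.46112573] [[ 0.225  0.958  0.179]
 [ 0.974 -0.221 -0.04 ]
 [ 0.001  0.183 -0.983]]
```

step_arm(
  series=[0,0.3,-0.1,0],
)

```text
time: 5.6
tool_pos: [0.9638, -0.2197, 0.4635]
tcp_rot: [2.317, 1.843, 0.208]
wrist_force: [-0.7, 0.1, -0.2]
width: 0.998
grip_force: 0.0
```

step_arm(
  series=[0,0.3,-0.1,0],
)

```text
time: 5.72
tool_pos: [0.9754, -0.2225, 0.4743]
tcp_rot: [2.286, 1.818, 0.249]
wrist_force: [-0.7, 0.6, -0.6]
width: 0.998
grip_force: 0.0
```

step_arm(
  series=[0,0.3,-0.1,0],
)

```text
time: 5.85
tool_pos: [0.9862, -0.2251, 0.4849]
tcp_rot: [2.255, 1.794, 0.286]
wrist_force: [0.1, -1.0, -0.5]
width: 1.001
grip_force: 0.0
```

step_arm(
  series=[0,0.3,-0.1,0],
)

```text
time: 5.98
tool_pos: [0.996, -0.2275, 0.497]
tcp_rot: [2.225, 1.77, 0.323]
wrist_force: [0.2, -0.0, -0.5]
width: 0.999
grip_force: 0.0
```

```bash
python3 - <<'E'
from h import *
s=monitor.read_state();print(s["q"],s["tool_pos"],R.from_rotvec(s["tcp_rot"]).as_matrix().round(3))
E
```

```text
[-0.25242705  0.83976439  0.31248138  0.01019762  1.63016239 -0.02296771] [ 0.9960213  -0.22753243  0.49698139] [[ 0.225  0.912  0.343]
 [ 0.974 -0.211 -0.078]
 [ 0.001  0.352 -0.936]]
```

step_arm(
  series=[0,0.3,0,0],
)

```text
time: 6.1
tool_pos: [1.0141, -0.2318, 0.4983]
tcp_rot: [2.193, 1.744, 0.361]
wrist_force: [0.6, -0.1, 0.8]
width: 1.002
grip_force: 0.0
```

step_arm(
  series=[0,0.3,0,0],
)

```text
time: 6.22
tool_pos: [1.0317, -0.236, 0.4953]
tcp_rot: [2.165, 1.722, 0.393]
wrist_force: [0.4, -1.1, 0.1]
width: 1.001
grip_force: 0.0
```

step_arm(
  series=[0,0.3,0,0],
)

```text
time: 6.35
tool_pos: [1.0476, -0.2397, 0.4968]
tcp_rot: [2.135, 1.698, 0.426]
wrist_force: [0.1, -0.3, -0.3]
width: 0.996
grip_force: 0.0
```

```bash
python3 - <<'E'
from h import *
s=monitor.read_state();print(s["q"],s["tool_pos"],R.from_rotvec(s["tcp_rot"]).as_matrix().round(3))
E
```

```text
[-0.25252027  0.86051214  0.31258736  0.01352265  1.47891442 -0.02333533] [ 1.04755732 -0.23974863  0.49681859] [[ 0.225  0.86   0.459]
 [ 0.974 -0.199 -0.104]
 [ 0.001  0.47  -0.882]]
```

step_arm(
  series=[0.17,-0.65,-0.06,0,0.17,-0.65,-0.06,0,0.17,-0.65,-0.06,0,0.17,-0.65,-0.06,0,0.17,-0.65,-0.06,0,0.17,-0.65,-0.06,0,0.17,-0.65,-0.06,0,0.17,-0.65,-0.06,0],
)

```text
time: 7.35
tool_pos: [0.6669, -0.0303, 0.3238]
tcp_rot: [2.135, 1.697, 0.427]
wrist_force: [-0.0, 0.9, -0.5]
width: 1.004
grip_force: 0.0
```

```bash
cat >> h.py <<'E'
def tool():
    s=monitor.read_state(); return s,R.from_rotvec(s["tcp_rot"]).as_matrix()
def to(X): # world target -> tool-axis shift
    s,M=tool(); return (M.T@(np.array(X)-s["tool_pos"])).round(4)
np.set_printoptions(precision=3,suppress=True)
E
python3 - <<'E'
from h import *
s,M=tool();print(s["q"],s["tool_pos"],M)
print(to([.498,.062,.243]))
p=viewer.read_camera("wrist");save(p,"w1.png");print(np.array(p["hand_eye"]))
for l in["lid_grip","lid_low","lid_high"]:print(l,[(x["point"],round(x["score"],2)) for x in viewer.spot_point(p,l)[:2]])
E
```

```text
[-0.037 -0.086  1.889 -0.115  0.859  0.244] [ 0.667 -0.03   0.324] [[ 0.225  0.859  0.459]
 [ 0.974 -0.199 -0.104]
 [ 0.002  0.471 -0.882]]
[ 0.052 -0.202 -0.016]
[[-0.     0.957  0.291  0.074]
 [ 1.    -0.     0.001  0.001]
 [ 0.001  0.291 -0.957 -0.142]
 [ 0.     0.     0.     1.   ]]
lid_grip [([58.9, 146.4], 0.88)]
lid_low [([28.3, 146.1], 0.89)]
lid_high [([167.2, 138.8], 0.83)]
```

step_arm(
  series=[0.05,-0.2,-0.02,0,0.05,-0.2,-0.02,0,0.05,-0.2,-0.02,0,0.05,-0.2,-0.02,0,0.05,-0.2,-0.02,0],
)

```text
time: 8.18
tool_pos: [0.5001, 0.0603, 0.2499]
tcp_rot: [2.133, 1.698, 0.43]
wrist_force: [0.4, 0.6, 0.8]
width: 1.0
grip_force: 0.0
```

```bash
python3 - <<'E'
from h import *
s,M=tool();print(s["q"],s["tool_pos"],M)
p=viewer.read_camera("wrist");save(p,"w2.png");T=wristT(p,s)
u=np.array([.226,.974,0]) 
for l in["lid_grip","lid_low","lid_high","caddy"]:
    r=viewer.spot_point(p,l)[:2]
    for x in r: 
        o,d=ray(p,x["point"],T);print(l,x["point"],round(x["score"],2),"z.111:",atz(o,d,.111),"z.088:",atz(o,d,.086),"z.145",atz(o,d,.151))
E
```

```text
[ 0.205 -0.375  2.252 -0.268  0.828  0.569] [0.5  0.06 0.25] [[ 0.223  0.859  0.462]
 [ 0.975 -0.198 -0.103]
 [ 0.003  0.473 -0.881]]
lid_grip [277.1, 195.7] 0.82 z.111: [0.571 0.04  0.111] z.088: [0.582 0.03  0.086] z.145 [0.553 0.056 0.151]
lid_low [241.4, 189.4] 0.8 z.111: [0.536 0.059 0.111] z.088: [0.544 0.051 0.086] z.145 [0.523 0.072 0.151]
lid_high [365.3, 189.5] 0.6 z.111: [0.686 0.006 0.111] z.088: [ 0.708 -0.007  0.086] z.145 [0.65  0.027 0.151]
```

View pics/w2.png

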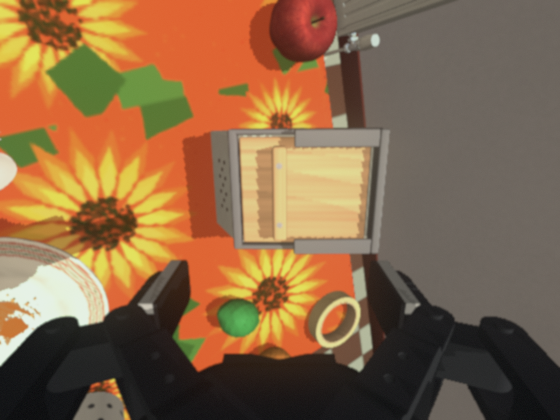

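The wrist picture shows the caddy upright with its bar at column ~279 (rows 148–240), parallel to the image's vertical. So the tool yaw matches. The apple (303,25) and the green look-alike (238,317) are clear of the path. Next I'll fit the lid pose.

```bash
python3 - <<'E'
from h import *
from scipy.optimize import least_squares
s,M=tool();W=viewer.read_camera("wrist");S=viewer.read_camera("scene");T=viewer.read_camera("top");TW=wristT(W,s)
off=dict(lid_grip=[0,0,0],lid_low=[-.04,0,-.015],lid_high=[.09,0,-.015])
obs=[]
for p,Tm,w in((W,TW,1),(S,None,1),(T,None,1)):
    for l,o in off.items():
        r=viewer.spot_point(p,l)
        if r and r[0]["score"]>.5: obs.append((p,Tm,np.array(o),np.array(r[0]["point"])))
def f(v):
    Rl=R.from_euler("ZY",[v[3],-np.pi/6]).as_matrix()
    return np.concatenate([proj(p,v[:3]+Rl@o,Tm)-uv for p,Tm,o,uv in obs])
r=least_squares(f,[.567,.044,.111,-.225],loss="soft_l1");print(r.x,np.degrees(r.x[3]));print(f(r.x).reshape(-1,2).round(1))
g=r.x[:3]
# yaw via bar edges in wrist image
gr=cv2.cvtColor(W["image"],cv2.COLOR_RGB2GRAY).astype(float);gx=cv2.Sobel(gr,cv2.CV_64F,1,0)
for lo,hi in((266,276),(282,292)):
    pts=[(lo+np.argmax(np.abs(gx[y,lo:hi])),y) for y in range(152,238)]
    k=np.polyfit([b for a,b in pts],[a for a,b in pts],1);print("edge",k, "yaw off deg",np.degrees(np.arctan(k[0])))
print("shift to 60mm above (TCP vs bar centre)",to(g-.06*M[:,2]))
E
```

```text
[ 0.57   0.043  0.116 -0.184] -10.538973029860214
[[-0.5  0.2]
 [ 0.6 -0.5]
 [-0.3 -0.3]
 [-0.4 -4.3]
 [ 2.7  1.2]
 [-0.4 -0.8]
 [-1.  -0.4]
 [ 0.6 -0.2]
 [ 1.3  1.6]]
edge [  0.012 270.963] yaw off deg 0.6616058974494086
edge [  0.013 281.775] yaw off deg 0.76159251563603
shift to 60mm above (TCP vs bar centre) [-0.     0.003  0.091]
```

step_arm(
  series=[0,0.002,0.06,-0.015,0,0.002,0.1,-0.015,0,0.002,0.125,-0.015,0,0.002,0.125,-0.015],
  gripper=0.35,
  newtons=20,
)

```text
time: 9.52
tool_pos: [0.5563, 0.0456, 0.1357]
tcp_rot: [2.124, 1.715, 0.415]
wrist_force: [-0.3, -0.5, 0.1]
width: 0.35
grip_force: 0.0
```

```bash
python3 - <<'E'
from h import *
s,M=tool();print(s["q"],s["tool_pos"],s["wrist_force"],s["width"])
p=viewer.read_camera("wrist");save(p,"w3.png");T=wristT(p,s)
for l in["lid_grip","lid_low"]:print(l,[(x["point"],round(x["score"],2)) for x in viewer.spot_point(p,l)[:2]])
print(to([.57,.043,.114]))
E
```

```text
[ 0.142 -0.124  2.285 -0.329  0.548  0.599] [0.556 0.046 0.136] [-0.302 -0.462  0.056] 0.34976379889171344
lid_grip [([281.3, 243.9], 0.89)]
lid_low [([219.9, 231.4], 0.62)]
[-0.001 -0.001  0.028]
```

View pics/w3.png

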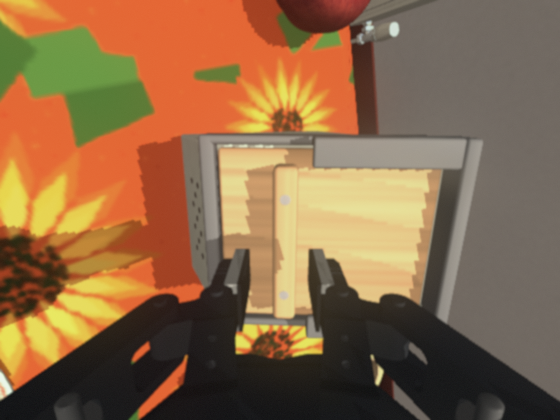

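The fingers straddle the bar: pads at columns ~247 and ~310, bar at 274–298, rows 167–318. I descend with a small +y correction, feeling for the board.

step_arm(
  series=[0,0.0015,0.015,0,0,0.0015,0.028,0,0,0.0015,0.03,0],
)

```text
time: 10.05
tool_pos: [0.5722, 0.0424, 0.1111]
tcp_rot: [2.122, 1.714, 0.419]
wrist_force: [0.0, 0.4, -0.3]
width: 0.352
grip_force: 0.0
```

step_arm(
  series=[0,0,0.002,0,0,0,0.002,0],
)

```text
time: 10.3
tool_pos: [0.5737, 0.0424, 0.1107]
tcp_rot: [2.121, 1.713, 0.421]
wrist_force: [-0.8, 0.7, -0.0]
width: 0.353
grip_force: 0.0
```

step_arm(
  series=[0,0,0.0015,0,0,0,0.0015,0],
)

```text
time: 10.55
tool_pos: [0.5745, 0.0424, 0.1097]
tcp_rot: [2.121, 1.713, 0.422]
wrist_force: [0.0, 0.3, 0.8]
width: 0.352
grip_force: 0.0
```

```bash
python3 - <<'E'
from h import *
s,M=tool();print(s["q"],s["tool_pos"],M,s["wrist_force"],s["torque"]);print("tilt",np.degrees(np.arccos(-M[2,2])),to([.57,.043,.114]))
E
```

```text
[ 0.128 -0.051  2.278 -0.36   0.477  0.625] [0.574 0.042 0.11 ] [[ 0.212  0.863  0.458]
 [ 0.977 -0.184 -0.104]
 [-0.006  0.47  -0.883]] [0.023 0.329 0.8  ] [0.078 0.18  0.034]
tilt 28.041714241002158 [-0.    -0.002 -0.006]
```

step_arm(
  series=[0,0,0.0015,0,0,0,0.0015,0],
)

```text
time: 10.8
tool_pos: [0.575, 0.0422, 0.1081]
tcp_rot: [2.121, 1.713, 0.421]
wrist_force: [-0.1, -0.1, -0.5]
width: 0.355
grip_force: 0.0
```

step_arm(
  series=[0,0,0.0015,0,0,0,0.0015,0],
)

```text
time: 11.05
tool_pos: [0.5758, 0.0421, 0.1073]
tcp_rot: [2.121, 1.713, 0.421]
wrist_force: [-4.0, 1.1, 4.9]
width: 0.35
grip_force: 3.4
```

step_arm(
  series=[0,0,-0.0025,0,0,0,-0.0025,0],
)

```text
time: 11.3
tool_pos: [0.5747, 0.0423, 0.1092]
tcp_rot: [2.121, 1.713, 0.422]
wrist_force: [0.5, -0.2, 0.6]
width: 0.348
grip_force: 0.0
```

step_arm(
  series=[0,0,0,0,0,0,0,0,0,0,0,0],
  gripper=0,
  newtons=25,
)

```text
time: 11.68
tool_pos: [0.5745, 0.0423, 0.109]
tcp_rot: [2.121, 1.713, 0.421]
wrist_force: [-2.6, 0.5, 2.8]
width: 0.154
grip_force: 26.0
```

```bash
python3 - <<'E'
from h import *
s,M=tool();print(s["tool_pos"],s["width"]*85,s["grip_force"],"F tool",M.T@s["wrist_force"],"tq",M.T@s["torque"]);print("tilt",np.degrees(np.arccos(-M[2,2])))
E
```

```text
[0.574 0.042 0.109] 13.08178489319163 25.976670628006104 F tool [-0.047 -1.071 -3.695] tq [ 0.271 -0.071  0.1  ]
tilt 28.014482223529605
```

step_arm(
  series=[0,0,-0.001,0,0,0,-0.002,0],
)

```text
time: 11.92
tool_pos: [0.5733, 0.0424, 0.1103]
tcp_rot: [2.122, 1.714, 0.42]
wrist_force: [-0.5, 0.3, -1.5]
width: 0.158
grip_force: 24.2
```

step_arm(
  series=[0,0,-0.001,0,0,0,-0.001,0],
)

```text
time: 12.18
tool_pos: [0.573, 0.0426, 0.1115]
tcp_rot: [2.121, 1.713, 0.421]
wrist_force: [0.4, -0.9, -1.1]
width: 0.154
grip_force: 24.2
```

step_arm(
  series=[0,0,-0.001,0,0,0,-0.001,0],
)

```text
time: 12.42
tool_pos: [0.5728, 0.0427, 0.1127]
tcp_rot: [2.121, 1.713, 0.421]
wrist_force: [0.3, -0.0, -1.0]
width: 0.161
grip_force: 24.2
```

```bash
python3 - <<'E'
from h import *
s,M=tool();print(s["tool_pos"],s["width"]*85,s["grip_force"],"F tool",M.T@s["wrist_force"],"tq",M.T@s["torque"]);print("tilt",np.degrees(np.arccos(-M[2,2])))
E
```

```text
[0.573 0.043 0.113] 13.703393372328716 24.225606322288513 F tool [ 0.048 -0.169  1.021] tq [ 0.349 -0.013  0.011]
tilt 28.031010518044585
```

step_arm(
  series=[0,0,-0.001,0,0,0,-0.001,0],
)

```text
time: 12.68
tool_pos: [0.5724, 0.0428, 0.1136]
tcp_rot: [2.121, 1.713, 0.421]
wrist_force: [-0.3, 0.4, -1.3]
width: 0.156
grip_force: 24.2
```

step_arm(
  series=[0,0,-0.001,0,0,0,-0.001,0],
)

```text
time: 12.92
tool_pos: [0.5719, 0.0429, 0.1145]
tcp_rot: [2.121, 1.713, 0.421]
wrist_force: [-0.8, 0.3, -1.7]
width: 0.16
grip_force: 24.2
```

```bash
python3 - <<'E'
from h import *
s,M=tool();print(s["tool_pos"],s["width"]*85,s["grip_force"],"F tool",M.T@s["wrist_force"],"tq",M.T@s["torque"]);print("tilt",np.degrees(np.arccos(-M[2,2])))
E
```

```text
[0.572 0.043 0.114] 13.600764218339727 24.227096736431122 F tool [ 0.138 -1.482  1.087] tq [0.337 0.032 0.003]
tilt 28.037679092356086
```

step_arm(
  series=[0,0,-0.001,0,0,0,-0.001,0],
)

```text
time: 13.18
tool_pos: [0.5714, 0.043, 0.1153]
tcp_rot: [2.121, 1.713, 0.421]
wrist_force: [0.2, 0.3, -1.2]
width: 0.157
grip_force: 24.2
```

step_arm(
  series=[0,0,-0.001,0,0,0,-0.001,0],
)

```text
time: 13.42
tool_pos: [0.571, 0.0431, 0.1162]
tcp_rot: [2.121, 1.713, 0.421]
wrist_force: [-0.4, 0.0, -1.3]
width: 0.153
grip_force: 24.2
```

```bash
python3 - <<'E'
from h import *
s,M=tool();print(s["tool_pos"],s["width"]*85,s["grip_force"],"F tool",M.T@s["wrist_force"],"tq",M.T@s["torque"]);print("tilt",np.degrees(np.arccos(-M[2,2])))
E
```

```text
[0.571 0.043 0.116] 13.014149403127261 24.228951036930084 F tool [-0.04  -1.014  0.967] tq [ 0.331  0.    -0.044]
tilt 28.03379112771301
```

step_arm(
  series=[0,0,-0.001,0,0,0,-0.001,0],
)

```text
time: 13.68
tool_pos: [0.5704, 0.0432, 0.117]
tcp_rot: [2.121, 1.713, 0.421]
wrist_force: [0.9, -0.6, -2.2]
width: 0.154
grip_force: 24.3
```

step_arm(
  series=[0,0,-0.001,0,0,0,-0.001,0],
)

```text
time: 13.92
tool_pos: [0.5701, 0.0433, 0.1176]
tcp_rot: [2.121, 1.713, 0.421]
wrist_force: [3.1, -0.7, -4.2]
width: 0.158
grip_force: 25.1
```

```bash
python3 - <<'E'
from h import *
s,M=tool();print(s["tool_pos"],s["width"]*85,s["grip_force"],"F tool",M.T@s["wrist_force"],"tq",M.T@s["torque"]);print("tilt",np.degrees(np.arccos(-M[2,2])))
p=viewer.read_camera("wrist");save(p,"w4.png")
E
```

```text
[0.57  0.043 0.118] 13.454084336041658 25.061774253845215 F tool [0.031 0.78  5.188] tq [ 0.171 -0.036  0.086]
tilt 28.023335253488767
```

View pics/w4.png

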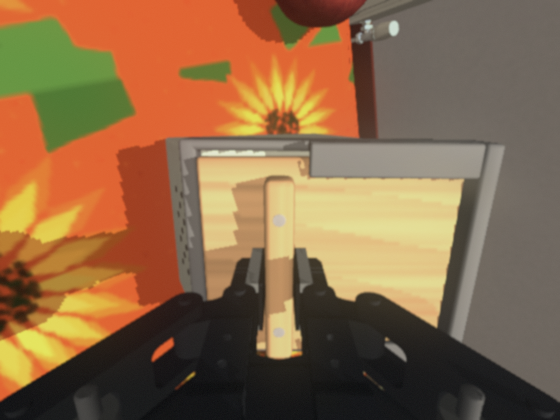

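The bar is held squarely (column 280, pads at 255/303), and the lid has lifted until it met the guides with about 4 N. I ease back and pull in the lid's plane.

step_arm(
  series=[0,0,0.0012,0,0,0,0.0012,0],
)

```text
time: 14.22
tool_pos: [0.5705, 0.0432, 0.1169]
tcp_rot: [2.121, 1.713, 0.421]
wrist_force: [-0.4, 0.4, -1.2]
width: 0.153
grip_force: 25.7
```

step_arm(
  series=[0,-0.002,0,0,0,-0.004,0,0],
)

```text
time: 14.48
tool_pos: [0.567, 0.044, 0.1149]
tcp_rot: [2.121, 1.713, 0.421]
wrist_force: [-1.0, -0.1, -1.6]
width: 0.153
grip_force: 25.7
```

```bash
python3 - <<'E'
from h import *
s,M=tool();print(s["tool_pos"],s["width"]*85,s["grip_force"],"F tool",M.T@s["wrist_force"],"tq",M.T@s["torque"]);print("tilt",np.degrees(np.arccos(-M[2,2])))
E
```

```text
[0.567 0.044 0.115] 12.994992150700066 25.711978375911713 F tool [-0.277 -1.547  0.947] tq [0.351 0.027 0.005]
tilt 28.02689177484335
```

step_arm(
  series=[0,-0.004,0,0,0,-0.008,0,0,0,-0.012,0,0],
)

```text
time: 14.85
tool_pos: [0.5564, 0.0462, 0.1091]
tcp_rot: [2.121, 1.713, 0.421]
wrist_force: [-0.2, -0.7, -1.0]
width: 0.155
grip_force: 25.7
```

step_arm(
  series=[0,-0.006,0,0,0,-0.012,0,0,0,-0.018,0,0],
)

```text
time: 15.22
tool_pos: [0.5408, 0.0495, 0.1006]
tcp_rot: [2.121, 1.713, 0.421]
wrist_force: [0.3, -0.7, -1.0]
width: 0.158
grip_force: 25.7
```

```bash
python3 - <<'E'
from h import *
s,M=tool();print(s["q"],s["tool_pos"],s["width"]*85,s["grip_force"],"F tool",M.T@s["wrist_force"],"tq",M.T@s["torque"]);print("tilt",np.degrees(np.arccos(-M[2,2])))
E
```

```text
[ 0.158 -0.102  2.345 -0.395  0.472  0.684] [0.541 0.05  0.101] 13.46186069944201 25.711174607276917 F tool [-0.653 -0.058  1.152] tq [ 0.354  0.006 -0.041]
tilt 28.016303275138664
```

step_arm(
  series=[0,-0.007,0,0,0,-0.014,0,0,0,-0.021,0,0],
)

```text
time: 15.6
tool_pos: [0.5226, 0.0534, 0.0907]
tcp_rot: [2.121, 1.713, 0.421]
wrist_force: [-0.5, 0.0, -1.4]
width: 0.16
grip_force: 25.7
```

step_arm(
  series=[0,-0.007,0,0,0,-0.014,0,0,0,-0.021,0,0],
)

```text
time: 15.98
tool_pos: [0.5046, 0.0573, 0.0809]
tcp_rot: [2.121, 1.713, 0.421]
wrist_force: [-0.2, -0.6, -1.3]
width: 0.154
grip_force: 25.7
```

```bash
python3 - <<'E'
from h import *
s,M=tool();print(s["q"],s["tool_pos"],s["width"]*85,s["grip_force"],"F tool",M.T@s["wrist_force"],"tq",M.T@s["torque"]);print("tilt",np.degrees(np.arccos(-M[2,2])))
E
```

```text
[ 0.195 -0.139  2.422 -0.458  0.447  0.781] [0.505 0.057 0.081] 13.126889233589926 25.712529122829437 F tool [-0.654 -0.692  1.128] tq [0.318 0.063 0.021]
tilt 28.02867285399956
```

step_arm(
  series=[0,-0.008,0,0,0,-0.016,0,0,0,-0.016,-0.01,0,0,-0.016,-0.03,0,0,-0.016,-0.06,0],
)

```text
time: 16.6
tool_pos: [0.4629, 0.0665, 0.127]
tcp_rot: [2.122, 1.714, 0.42]
wrist_force: [1.0, -0.4, -0.2]
width: 0.157
grip_force: 25.7
```

```bash
python3 - <<'E'
from h import *
s,M=tool();print(s["q"],s["tool_pos"],s["width"]*85,s["grip_force"],"F tool",M.T@s["wrist_force"],"tq",M.T@s["torque"]);print("tilt",np.degrees(np.arccos(-M[2,2])))
T=viewer.read_camera("scene");save(T,"s2.png")
E
```

```text
[ 0.248 -0.312  2.449 -0.389  0.599  0.738] [0.463 0.066 0.127] 13.350601072549537 25.709807574748993 F tool [-0.156  0.903  0.656] tq [0.366 0.032 0.044]
tilt 27.957822895126135
```

View pics/s2.png

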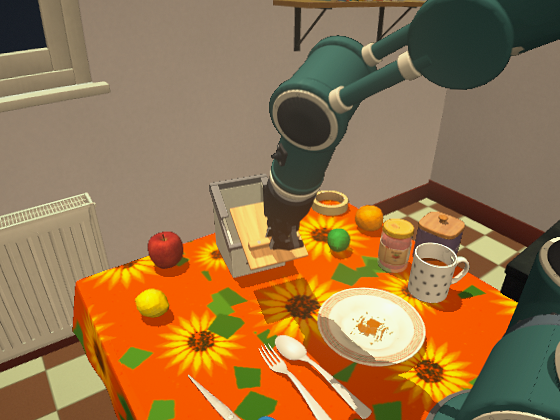

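The lid is clear of the caddy, which has not moved (scene 250,225). The lid is still held at (268,235). I grip harder, then move to where the arm can level the tool at its inner reach limit.

```bash
python3 - <<'E'
from h import *
print(to([.44,-.10,.22]))
E
```

```text
[-0.169  0.052 -0.072]
```

step_arm(
  series=[0,0.02,-0.05,0,-0.05,0.05,-0.07,0,-0.17,0.05,-0.07,0,-0.17,0.05,-0.07,0,-0.17,0.05,-0.07,0],
  newtons=60,
)

```text
time: 17.27
tool_pos: [0.4376, -0.1075, 0.2138]
tcp_rot: [2.128, 1.699, 0.418]
wrist_force: [0.6, -0.2, -0.7]
width: 0.142
grip_force: 64.5
```

step_arm(
  series=[0,-0.1,0,0,0,-0.1,0,0],
)

```text
time: 17.52
tool_pos: [0.3561, -0.0837, 0.1711]
tcp_rot: [2.13, 1.72, 0.413]
wrist_force: [7.6, -0.3, -7.5]
width: 0.142
grip_force: 64.3
```

step_arm(
  series=[0,-0.1,0,0],
)

```text
time: 17.65
tool_pos: [0.331, -0.0793, 0.1803]
tcp_rot: [2.151, 1.74, 0.388]
wrist_force: [0.4, 0.2, -1.5]
width: 0.145
grip_force: 64.5
```

```bash
python3 - <<'E'
from h import *
s,M=tool();print(s["q"],s["tool_pos"],M,"tilt",np.degrees(np.arccos(-M[2,2])))
E
```

```text
[-0.376 -0.793  2.569  0.083  0.927 -0.201] [ 0.331 -0.079  0.18 ] [[ 0.21   0.883  0.42 ]
 [ 0.978 -0.188 -0.095]
 [-0.005  0.43  -0.903]] tilt 25.472752075231615
```

step_arm(
  series=[0,-0.1,0.03,0],
)

```text
time: 17.77
tool_pos: [0.3144, -0.0772, 0.178]
tcp_rot: [2.178, 1.763, 0.358]
wrist_force: [0.4, -0.3, -1.7]
width: 0.141
grip_force: 64.5
```

step_arm(
  series=[0,-0.1,0.03,0],
)

```text
time: 17.9
tool_pos: [0.2947, -0.0748, 0.1771]
tcp_rot: [2.206, 1.786, 0.328]
wrist_force: [-0.2, -0.5, -1.0]
width: 0.141
grip_force: 64.5
```

```bash
python3 - <<'E'
from h import *
s,M=tool();print(s["q"],s["tool_pos"],M,"tilt",np.degrees(np.arccos(-M[2,2])))
E
```

```text
[-0.411 -0.837  2.57   0.081  1.051 -0.229] [ 0.295 -0.075  0.177] [[ 0.208  0.914  0.349]
 [ 0.978 -0.194 -0.076]
 [-0.002  0.357 -0.934]] tilt 20.92775867993042
```

```bash
python3 - <<'E'
from h import *
print(to([.42,-.096,.105]))
T=viewer.read_camera("top")
for uv in((330,302),(370,300),(237,300),(312,300),(348,285)): print(uv,atz(*ray(T,uv),.09 if uv[0]>320 else .02))
E
```

```text
[0.005 0.093 0.113]
(330, 302) [ 0.298 -0.149  0.09 ]
(370, 300) [ 0.303 -0.243  0.09 ]
(237, 300) [0.289 0.073 0.02 ]
(312, 300) [ 0.291 -0.113  0.02 ]
(348, 285) [ 0.338 -0.19   0.09 ]
```

step_arm(
  series=[0.02,0.09,0.05,0,0.02,0.09,0.11,0,0.02,0.09,0.11,0,0.02,0.09,0.11,0],
)

```text
time: 18.45
tool_pos: [0.4195, -0.0807, 0.1041]
tcp_rot: [2.209, 1.789, 0.325]
wrist_force: [0.2, -0.7, -1.4]
width: 0.145
grip_force: 64.5
```

step_arm(
  series=[0,-0.1,0.02,0],
)

```text
time: 18.58
tool_pos: [0.3842, -0.0737, 0.0838]
tcp_rot: [2.209, 1.788, 0.324]
wrist_force: [0.2, 0.0, -1.7]
width: 0.147
grip_force: 64.5
```

step_arm(
  series=[0,-0.1,0.02,0],
)

```text
time: 18.7
tool_pos: [0.3687, -0.0688, 0.0718]
tcp_rot: [2.243, 1.813, 0.281]
wrist_force: [-0.4, -0.7, -0.8]
width: 0.145
grip_force: 64.5
```

```bash
python3 - <<'E'
from h import *
s,M=tool();print(s["q"],s["tool_pos"],M,"tilt",np.degrees(np.arccos(-M[2,2])))
E
```

```text
[-0.262 -0.4    2.57   0.02   0.66  -0.064] [ 0.369 -0.069  0.072] [[ 0.21   0.931  0.299]
 [ 0.978 -0.199 -0.068]
 [-0.003  0.307 -0.952]] tilt 17.850382189256862
```

step_arm(
  series=[0,-0.1,-0.04,0],
)

```text
time: 18.82
tool_pos: [0.3369, -0.0602, 0.0965]
tcp_rot: [2.271, 1.834, 0.243]
wrist_force: [-0.6, 0.5, -0.1]
width: 0.141
grip_force: 64.5
```

step_arm(
  series=[0,-0.1,-0.03,0],
)

```text
time: 18.95
tool_pos: [0.3039, -0.0512, 0.1258]
tcp_rot: [2.288, 1.847, 0.218]
wrist_force: [0.8, 0.7, -0.3]
width: 0.14
grip_force: 64.5
```

step_arm(
  series=[0,-0.1,-0.02,0],
)

```text
time: 19.08
tool_pos: [0.266, -0.0407, 0.1523]
tcp_rot: [2.303, 1.859, 0.194]
wrist_force: [0.4, 0.2, -1.4]
width: 0.143
grip_force: 64.5
```

```bash
python3 - <<'E'
from h import *
s,M=tool();print(s["q"],s["tool_pos"],M,"tilt",np.degrees(np.arccos(-M[2,2])))
E
```

```text
[-0.242 -0.78   2.569 -0.002  1.133 -0.028] [ 0.266 -0.041  0.152] [[ 0.212  0.954  0.211]
 [ 0.977 -0.205 -0.054]
 [-0.008  0.217 -0.976]] tilt 12.55699398748973
```

step_arm(
  series=[0,0.11,0.088,0,0,0.11,0.088,0,0,0.11,0.088,0],
)

```text
time: 19.45
tool_pos: [0.3922, -0.0685, 0.0888]
tcp_rot: [2.303, 1.859, 0.195]
wrist_force: [-1.6, 0.4, -1.4]
width: 0.144
grip_force: 64.4
```

step_arm(
  series=[0,-0.1,0.015,0],
)

```text
time: 19.58
tool_pos: [0.3399, -0.0574, 0.0694]
tcp_rot: [2.304, 1.859, 0.194]
wrist_force: [-1.3, 0.5, -0.2]
width: 0.141
grip_force: 64.5
```

step_arm(
  series=[0,-0.1,0.02,0],
)

```text
time: 19.7
tool_pos: [0.3203, -0.0496, 0.0682]
tcp_rot: [2.331, 1.88, 0.151]
wrist_force: [-0.1, 0.3, -1.3]
width: 0.142
grip_force: 65.1
```

```bash
python3 - <<'E'
from h import *
s,M=tool();print(s["q"],s["tool_pos"],M,"tilt",np.degrees(np.arccos(-M[2,2])))
E
```

```text
[-0.219 -0.429  2.57  -0.015  0.826  0.004] [ 0.32  -0.05   0.068] [[ 0.213  0.963  0.167]
 [ 0.977 -0.208 -0.048]
 [-0.012  0.173 -0.985]] tilt 10.012038088175025
```

step_arm(
  series=[0,-0.1,0.01,0],
)

```text
time: 19.82
tool_pos: [0.3, -0.0408, 0.0771]
tcp_rot: [2.356, 1.898, 0.109]
wrist_force: [-0.1, -0.1, -0.9]
width: 0.145
grip_force: 65.0
```

step_arm(
  series=[0,-0.1,0.01,0],
)

```text
time: 19.95
tool_pos: [0.2776, -0.0305, 0.0909]
tcp_rot: [2.377, 1.914, 0.07]
wrist_force: [1.0, -0.4, -1.1]
width: 0.145
grip_force: 65.0
```

```bash
python3 - <<'E'
from h import *
s,M=tool();print(s["q"],s["tool_pos"],M,"tilt",np.degrees(np.arccos(-M[2,2])))
E
```

```text
[-0.168 -0.533  2.57  -0.029  1.007  0.061] [ 0.278 -0.031  0.091] [[ 0.214  0.973  0.092]
 [ 0.977 -0.211 -0.041]
 [-0.02   0.098 -0.995]] tilt 5.743949693182404
```

step_arm(
  series=[-0.01,-0.1,0.03,0],
)

```text
time: 20.08
tool_pos: [0.2587, -0.0266, 0.0992]
tcp_rot: [2.396, 1.93, 0.032]
wrist_force: [0.6, 0.6, -1.7]
width: 0.139
grip_force: 65.1
```

step_arm(
  series=[-0.01,-0.1,0.03,0],
)

```text
time: 20.2
tool_pos: [0.2363, -0.0222, 0.1105]
tcp_rot: [2.416, 1.944, -0.008]
wrist_force: [-0.1, -0.1, -0.7]
width: 0.141
grip_force: 65.1
```

```bash
python3 - <<'E'
from h import *
s,M=tool();print(s["q"],s["tool_pos"],M,"tilt",np.degrees(np.arccos(-M[2,2])))
E
```

```text
[-0.153 -0.621  2.57  -0.034  1.166  0.076] [ 0.236 -0.022  0.11 ] [[ 0.214  0.977  0.021]
 [ 0.976 -0.213 -0.035]
 [-0.03   0.028 -0.999]] tilt 2.35717636366048
```

step_arm(
  series=[0,0.05,-0.03,0,0.23,0.14,-0.025,-0.215,0.23,0.14,-0.025,-0.215,0.23,0.14,-0.025,-0.215,0.23,0.14,-0.025,-0.215,0.23,0.14,-0.025,-0.215,0.23,0.14,0.02,-0.215,0.23,0.14,0.065,-0.215],
)

```text
time: 21.2
tool_pos: [0.4248, 0.1701, 0.0423]
tcp_rot: [2.193, 2.192, -0.011]
wrist_force: [0.4, -0.5, -1.8]
width: 0.144
grip_force: 65.0
```

```bash
python3 - <<'E'
from h import *
s,M=tool();print(s["q"],s["tool_pos"],M,"tilt",np.degrees(np.arccos(-M[2,2])),to([.42,.172,.03]))
p=viewer.read_camera("scene");save(p,"s3.png")
E
```

```text
[ 0.357  0.055  2.234 -0.054  0.843  0.393] [0.425 0.17  0.042] [[ 0.001  1.     0.024]
 [ 0.999  0.    -0.034]
 [-0.034  0.024 -0.999]] tilt 2.383593946811291 [ 0.002 -0.005  0.012]
```

View pics/s3.png

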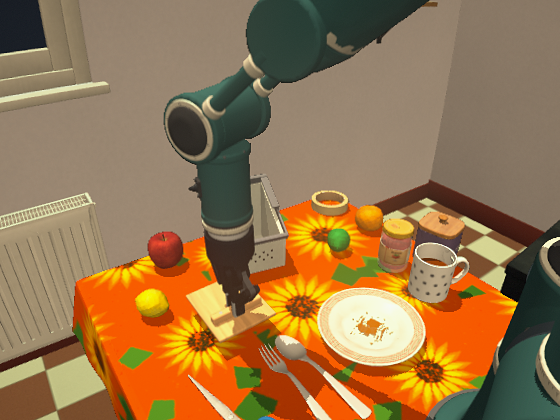

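step_arm(
  series=[0,0,0.015,0,0,0,0.025,0,0,0,0.028,0],
  newtons=25,
)

```text
time: 21.62
tool_pos: [0.4255, 0.1691, 0.0146]
tcp_rot: [2.194, 2.192, -0.013]
wrist_force: [-0.6, -0.8, -1.1]
width: 0.142
grip_force: 65.1
```

step_arm(
  series=[0,0,0.002,0,0,0,0.002,0],
)

```text
time: 21.88
tool_pos: [0.4254, 0.1691, 0.0125]
tcp_rot: [2.194, 2.193, -0.013]
wrist_force: [0.5, -0.6, -1.0]
width: 0.141
grip_force: 65.1
```

step_arm(
  series=[0,0,0.0015,0,0,0,0.0015,0],
)

```text
time: 22.12
tool_pos: [0.4257, 0.169, 0.0113]
tcp_rot: [2.193, 2.193, -0.013]
wrist_force: [-0.5, -2.3, 4.4]
width: 0.144
grip_force: 65.9
```

step_arm(
  series=[0,0,0.0005,0,0,0,0.001,0],
  gripper=0,
  newtons=20,
)

```text
time: 22.38
tool_pos: [0.4259, 0.169, 0.0107]
tcp_rot: [2.193, 2.193, -0.013]
wrist_force: [-2.4, -3.5, 9.6]
width: 0.139
grip_force: 66.5
```

step_arm(
  series=[0,0,0.001,0,0,0,0.001,0],
)

```text
time: 22.62
tool_pos: [0.4261, 0.1689, 0.0099]
tcp_rot: [2.193, 2.193, -0.013]
wrist_force: [-2.5, -2.8, 10.6]
width: 0.139
grip_force: 66.9
```

step_arm(
  series=[0,0,0,0,0,0,0,0,0,0,0,0],
  gripper=0.3,
)

```text
time: 23.0
tool_pos: [0.4247, 0.1688, 0.0082]
tcp_rot: [2.194, 2.193, -0.016]
wrist_force: [0.6, 0.2, -0.1]
width: 0.301
grip_force: 0.0
```

step_arm(
  series=[0,0,-0.01,0,0,0,-0.05,0,0,0,-0.1,0,0,0,-0.15,0,0,0,-0.15,0],
)

```text
time: 23.62
tool_pos: [0.4254, 0.1756, 0.164]
tcp_rot: [2.191, 2.19, 0.001]
wrist_force: [0.5, 0.0, -0.3]
width: 0.301
grip_force: 0.0
```

```bash
python3 - <<'E'
from h import *
s,M=tool();print(s["q"],s["tool_pos"],s["width"],s["wrist_force"])
W=viewer.read_camera("wrist");TW=wristT(W,s);T=viewer.read_camera("top");save(T,"t2.png");S=viewer.read_camera("scene")
for n,p,t in(("w",W,TW),("t",T,None),("s",S,None)):
    for l in("lemon_center","lid_grip","caddy_mouth"):
        for x in viewer.spot_point(p,l)[:2]:
            z=dict(lemon_center=.0255,lid_grip=.015,caddy_mouth=.113)[l]
            print(n,l,x["point"],round(x["score"],2),atz(*ray(p,x["point"],t),z))
a=cv2.hconcat([T["image"][100:300,110:300],S["image"][165:365,60:300]])[:,:,::-1]
cv2.imwrite("pics/c2.png",cv2.resize(a,None,fx=1.8,fy=1.8,interpolation=2))
E
```

```text
[ 0.367 -0.106  2.131 -0.045  1.099  0.388] [0.425 0.176 0.164] 0.30063874009460373 [ 0.496  0.    -0.331]
w lemon_center [418.2, 75.2] 0.62 [0.55  0.277 0.026]
w lid_grip [273.5, 196.8] 0.68 [0.426 0.167 0.015]
t lemon_center [326.8, 214.0] 0.96 [ 0.505 -0.146  0.026]
t lemon_center [153.9, 195.9] 0.94 [0.543 0.285 0.026]
t lid_grip [198.7, 245.0] 0.78 [0.423 0.171 0.015]
t caddy_mouth [249.7, 169.9] 0.68 [0.6   0.043 0.113]
t caddy_mouth [198.1, 207.2] 0.27 [0.513 0.16  0.113]
s lemon_center [151.8, 304.1] 0.87 [0.543 0.282 0.025]
s lemon_center [338.4, 239.9] 0.57 [ 0.507 -0.142  0.025]
s lid_grip [238.7, 323.5] 0.88 [0.421 0.169 0.015]
s caddy_mouth [251.5, 212.1] 0.6 [0.595 0.03  0.113]
```

View pics/c2.png

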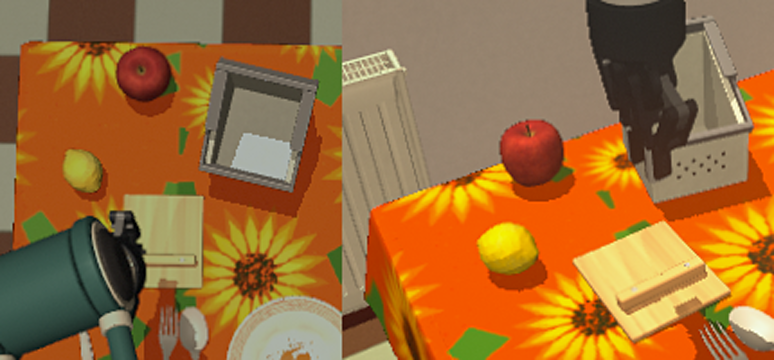

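The lid lies flat with its bar up on the clear table, at top px (199,245). The caddy is open and in its place. The lemon is at top px (154,196). I'll get its long axis from its colour blob.

```bash
python3 - <<'E'
from h import *
for n in("top","wrist"):
    s,M=tool();p=viewer.read_camera(n);t=wristT(p,s) if n=="wrist" else None
    h=cv2.cvtColor(p["image"],cv2.COLOR_RGB2HSV);m=((h[...,0]>23)&(h[...,0]<34)&(h[...,1]>120)&(h[...,2]>80)).astype(np.uint8)
    c=proj(p,np.array([.546,.281,.03]),t);k=np.zeros_like(m);cv2.circle(k,tuple(int(v) for v in c),22 if n=="top" else 60,1,-1)
    ys,xs=np.nonzero(m&k);P=np.array([atz(*ray(p,(x,y),t),.0255)[:2] for x,y in zip(xs,ys)])
    w,V=np.linalg.eigh(np.cov(P.T));print(n,len(P),P.mean(0),np.sqrt(w)*4,"azimuth",np.degrees(np.arctan2(V[1,1],V[0,1])))
print(to([.546,.281,.10]))
E
```

```text
top 288 [0.552 0.285] [0.049 0.052] azimuth 94.20165210321065
wrist 2201 [0.559 0.285] [0.04  0.044] azimuth 45.95799405801599
[0.109 0.123 0.057]
```

step_arm(
  series=[0.11,0.12,-0.04,0.8,0.11,0.12,-0.04,0.8,0.11,0.12,-0.04,0.8,0.11,0.12,-0.04,0.8,0.11,0.12,-0.04,0.8],
  gripper=1,
)

```text
time: 24.95
tool_pos: [0.5415, 0.2859, 0.1966]
tcp_rot: [2.876, 1.162, 0.009]
wrist_force: [-0.2, -0.1, -0.4]
width: 1.004
grip_force: 0.0
```

```bash
python3 - <<'E'
from h import *
s,M=tool();print(s["q"],s["tool_pos"],M);p=viewer.read_camera("wrist");t=wristT(p,s);save(p,"w5.png")
h=cv2.cvtColor(p["image"],cv2.COLOR_RGB2HSV);m=((h[...,0]>24)&(h[...,0]<34)&(h[...,1]>140)&(h[...,2]>70)).astype(np.uint8)
m=cv2.morphologyEx(m,cv2.MORPH_OPEN,np.ones((5,5)))
c=proj(p,np.array([.546,.281,.03]),t);print("c",c)
n,L,st,ce=cv2.connectedComponentsWithStats(m)
i=1+np.argmin([np.hypot(*(ce[j]-c)) for j in range(1,n)]);print(st[i],ce[i])
ys,xs=np.nonzero(L==i);P=np.array([atz(*ray(p,(x,y),t),.0255)[:2] for x,y in zip(xs,ys)])
w,V=np.linalg.eigh(np.cov(P.T));print(len(P),P.mean(0),np.sqrt(w)*4,"azimuth",np.degrees(np.arctan2(V[1,1],V[0,1])))
for x in viewer.spot_point(p,"lemon_center"):print(x["point"],x["score"],atz(*ray(p,x["point"],t),.0255))
E
```

```text
[ 0.468  0.17   1.783 -0.044  1.186  1.287] [0.542 0.286 0.197] [[ 0.719  0.694  0.021]
 [ 0.695 -0.719 -0.035]
 [-0.009  0.039 -0.999]]
c [278.174 187.887]
[264 155  35  37 724] [280.341 175.25 ]
724 [0.557 0.288] [0.029 0.04 ] azimuth 170.7707717943883
[285.4, 189.2] 0.73 [0.55  0.274 0.026]
[479.1, 406.5] 0.56 [ 0.512 -0.145  0.026]
```

View pics/w5.png

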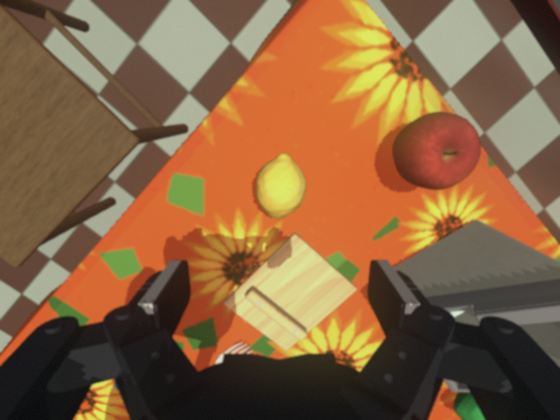

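The lemon is at px (280,187), its long axis nearly along the tool's x. I descend and grasp it.

step_arm(
  series=[0.0015,0.001,0.06,0.12,0.0015,0.001,0.12,0.12,0.0015,0.001,0.165,0.12,0.0015,0.001,0.185,0.12,0.0015,0.001,0.187,0.12],
)

```text
time: 25.68
tool_pos: [0.546, 0.2787, 0.0091]
tcp_rot: [2.939, 0.991, 0.01]
wrist_force: [1.0, -1.0, 0.3]
width: 1.0
grip_force: 0.0
```

step_arm(
  series=[0,0,0,0,0,0,0,0,0,0,0,0,0,0,0,0],
  gripper=0,
  newtons=25,
)

```text
time: 26.18
tool_pos: [0.5487, 0.28, 0.013]
tcp_rot: [2.94, 0.991, 0.021]
wrist_force: [-0.6, -0.6, 5.5]
width: 0.584
grip_force: 25.8
```

step_arm(
  series=[0,0,-0.05,0,0,0,-0.11,0,0,0,-0.17,0,0,0,-0.23,0,0,0,-0.29,0,0,0,-0.29,0],
)

```text
time: 26.92
tool_pos: [0.5437, 0.2911, 0.309]
tcp_rot: [2.941, 0.992, 0.037]
wrist_force: [0.1, -0.0, -0.9]
width: 0.584
grip_force: 26.6
```

```bash
python3 - <<'E'
from h import *
s,M=tool();print(s["q"],s["tool_pos"],M,s["width"]*85,s["grip_force"]);print(to([.603,.036,.30]))
E
```

```text
[ 0.474  0.106  1.649 -0.041  1.37   1.402] [0.544 0.291 0.309] [[ 0.796  0.605  0.034]
 [ 0.606 -0.795 -0.028]
 [ 0.011  0.043 -0.999]] 49.634351775744996 26.573467233683914
[-0.107  0.238  0.018]
```

step_arm(
  series=[-0.108,0.238,0.018,0.87,-0.108,0.238,0.018,0.87,-0.108,0.238,0.018,0.87,-0.108,0.238,0.018,0.87,-0.108,0.238,0.018,0.87,-0.108,0.238,0.018,0.87,-0.108,0.238,0.018,0.87],
)

```text
time: 27.8
tool_pos: [0.5986, 0.0347, 0.2915]
tcp_rot: [3.091, -0.337, 0.037]
wrist_force: [0.5, 0.4, -1.0]
width: 0.586
grip_force: 26.6
```

```bash
python3 - <<'E'
from h import *
s,M=tool();print(s["q"],s["tool_pos"],M,s["width"]*85);print(to([.602,.036,.2]),to([.602,.036,.085]))
p=viewer.read_camera("wrist");t=wristT(p,s)
for l in("caddy_mouth","caddy"):
  for x in viewer.spot_point(p,l):print(l,x["point"],x["score"],atz(*ray(p,x["point"],t),.113 if 'm' in l else 0))
T=viewer.read_camera("top")
for l in("caddy_mouth",):
  for x in viewer.spot_point(T,l):print(l,x["point"],x["score"],atz(*ray(T,x["point"]),.113))
E
```

```text
[ 0.037  0.079  1.709 -0.036  1.335  1.833] [0.599 0.035 0.291] [[ 0.976 -0.216  0.02 ]
 [-0.215 -0.976 -0.034]
 [ 0.027  0.029 -0.999]] 49.83226996912501
[ 0.001 -0.005  0.091] [-0.003 -0.008  0.206]
caddy_mouth [272.6, 190.2] 0.88 [0.6   0.036 0.113]
caddy_mouth [250.0, 168.7] 0.86 [0.603 0.042 0.113]
caddy_mouth [372.6, 201.2] 0.46 [ 0.533 -0.242  0.113]
```

step_arm(
  series=[0,-0.005,0.05,0,-0.001,-0.006,0.09,0,-0.002,-0.007,0.125,0,-0.003,-0.008,0.16,0,-0.004,-0.009,0.185,0,-0.004,-0.009,0.205,0,-0.004,-0.009,0.205,0],
)

```text
time: 28.92
tool_pos: [0.604, 0.0387, 0.0945]
tcp_rot: [3.094, -0.339, 0.046]
wrist_force: [-18.7, 4.5, 33.8]
width: 0.587
grip_force: 42.9
```

step_arm(
  series=[0,0,0,0,0,0,0,0,0,0,0,0],
  gripper=0.76,
)

```text
time: 29.3
tool_pos: [0.6016, 0.0357, 0.0928]
tcp_rot: [3.089, -0.339, 0.04]
wrist_force: [-17.3, -5.0, 30.6]
width: 0.756
grip_force: 24.5
```

step_arm(
  series=[0,0.003,-0.05,0,0.001,0.005,-0.11,0,0.002,0.006,-0.17,0,0.002,0.006,-0.2,0,0.002,0.006,-0.25,0,0.002,0.006,-0.25,0],
)

```text
time: 30.05
tool_pos: [0.5995, 0.0395, 0.3436]
tcp_rot: [3.092, -0.34, 0.056]
wrist_force: [0.6, -0.1, 0.0]
width: 0.758
grip_force: 0.0
```

```bash
python3 - <<'E'
from h import *
s,M=tool();print(s["tool_pos"],s["width"]*85,s["wrist_force"])
p=viewer.read_camera("wrist");T=viewer.read_camera("top");S=viewer.read_camera("scene")
a=cv2.resize(p["image"],(400,300));b=cv2.resize(S["image"],(400,300));c=cv2.resize(T["image"],(400,300))
cv2.imwrite("pics/fin.png",np.vstack([np.hstack([a,b]),np.hstack([c,cv2.resize(p["image"][100:300,160:427],(400,300))])])[:,:,::-1])
E
```

```text
[0.6   0.04  0.344] 64.46052761485878 [ 0.552 -0.063  0.008]
```

View pics/fin.png

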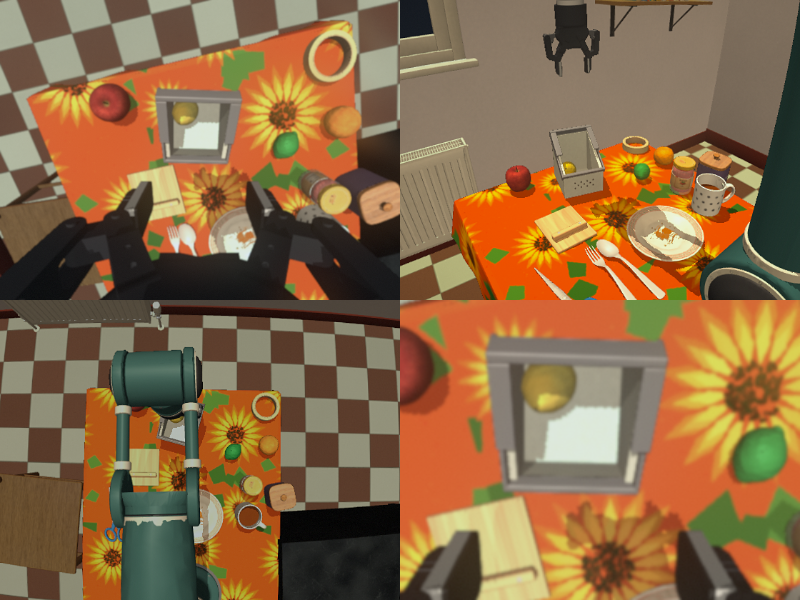

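The lemon is in the caddy at crop px (548,385). The caddy stands flat in its place, the lid lies flat, and the other things are untouched. I'm handing in.

```bash
python3 -c "
from workcell import job
print(job.finish_job())"
```

```text
the job is handed in; nothing more can be done
None
```

The job is handed in after about 30 s of robot time: the lid came off freely and lies flat with its bar up, the yellow lemon is in the caddy and the other things are where they stood, but the gripper pressed on the caddy with nearly 39 N (limit 40 N) while lowering the lemon.

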